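Lay up a track section in the laminating jig

ROBOT

A 6-joint arm with a two-finger parallel gripper is mounted at the origin on a cart in front of the work surface, level with it; the furniture and walls round the work are solid. World frame = base frame: x ahead of the robot, y to its left, z up, the work surface at z = 0. Lengths are in m, angles in rad, forces in N, time in s.
With the tool pointing down it reaches from about 0.3 to 0.775 m from the base axis. Payload 14.6 kg.
Tool frame: the origin (TCP) lies at the centre of the arm's flange, where the gripper is bolted on; the fingertips stand 199 mm ahead of it and the grasp point (between the pads) lies ctrl.tcp_to_grasp ahead of it (ctrl.tcp_to_grasp is the distance from the TCP to the grasp point, in m); z points along the fingers, y is the line along which they close (so a half turn about z gives the same grasp; the last joint's range is limited). The gripper opens to 94 mm and grips with 3 to 60 N. Pads are 16 mm wide; open, the fingers measure 119 mm over their backs; the gripper's body (75 mm by 177 mm) begins 78 mm behind the grasp point.
Start: joints at [1.26, 0.3, 1.521, -0, 1.321, -0.067], TCP at [0.133, 0.534, 0.405] pointing down, gripper open.
Joint ranges: [-3.03, 3.03], [-0.79, 2.21], [0.23, 2.52], [-1.04, 4.18], [0, 3.07], [-2.55, 2.55]. Speed limits (rad/s): [2.22, 2.22, 2.57, 3.14, 3.14, 3.14].

INTERFACE

Orientations are given as [roll, pitch, yaw] about the fixed x, y, z axes, in that order (R = Rz(yaw) Ry(pitch) Rx(roll)).
In Python, from station import ctrl gives the robot as it stands. The module is installed in compiled form; this text tells all that it offers.
- The arm moves only by the shell command python3 -m jog 'ROWS' [OPENING] [FORCE]. ROWS is JSON, a list of rows, each a list of 6 numbers: the shift along the tool's x, y, z in cm, then the turn, a rotation vector about the tool's x, y, z in rad. In form: [[tx, ty, tz, ax, ay, az], ...]. A call has 1 to 8 rows; each row is the pose to reach, as a shift and turn from the pose commanded when the call began, along the tool's axes at that moment; what a row does not reach only later rows make up. A row lasts 1/10 s, in which the tool goes at most 50 mm and 8.59 degrees, less where a joint would pass 70% of its speed; a pose out of reach is approached as far as the arm can. A call with a gripper value outside its range is refused whole. OPENING is the opening in per cent of the stroke, from 0 (shut) to 100 (fully open), set as the call begins (- or left out, the last holds). The fingers move at their own pace and stop on an object; FORCE is the grip in N (left out, the last holds). Time passes only in rows, so rows that repeat a pose let the fingers close. It gives the time, the measured TCP pose, the force, the opening and the grip force at its end, in the units of the state.
- ctrl.get_obs(): the state, without advancing time (a new reading comes with each control period).
- ctrl.camera(name): name is "scene" or "top" or "wrist"; returns a dict with "img" (400x640x3 uint8, blue, green, red), "intrinsics" (3x3 intrinsics, pixels), "R" (3x3) and "t" (3): a world point X has camera coordinates R X + t. Camera axes: x right, y down, z forward; pixel columns grow to the right and rows downward; lengths in m; the calibration is good to about 2 mm. A picture is of the moment at which its call begins. There is no depth.
- ctrl.hand_in(): hands the job in; it is judged then, once.
The state is a dict: "time_s": time; "qpos": joint angles; "joint_vel": joint speeds; "tau": joint torques, N m; "ee_pos": TCP position; "eef_rot": TCP orientation; "force": force on the tool from outside, world axes, zero at the start; "moment": the same for the moment, N m; "grip_width": finger opening in m; "grip_force": force on a finger pad.
Only numpy, scipy, OpenCV 4.12 (cv2) and the standard library are available. Lean on these libraries where they do the work, as an engineer would, in place of code of your own. Each camera call takes 0.05 s, during which the arm holds its last target. There are 200 camera calls.

TASK

Lay up a track section in the laminating jig so that its self-adhesive layers bond under pressure: onto the bed goes the plywood plate, on it the cork strip, then the short straight track piece lengthwise down the middle of the cork between the two pins, then the white pressing board, with plate, cork and board each lowered over both pins and lying flat. Last, set the steel weight gently, without letting it fall, on the middle of the board, lengthwise along it. Leave the signal, the tape measure and the pliers as they are.

Things in the scene. Friction and masses are not known exactly. Their poses are not given: they have to be found in the camera images.
- jig_seat (a point): Laminating jig, screwed to the bench: a blue painted foot 100 x 210 x 12 mm (x, y, z) with a raised aluminium bed 46 x 158 mm in the middle, whose top is 26 mm above the bench. This point is the centre of the bed's top; y runs along the bed, z up. Two upright steel dowel pins, 8 mm thick, stand on the bed at y = +65 and -65 mm of this point and rise 48 mm above it; their top 12 mm taper to a blunt nose 2.6 mm wide.
- ply_plate_c (a point): Plywood plate, 56 x 152 x 9 mm (x, y, z), loose, lies flat on the bench; honey-coloured, the widest of the layers. The point is its centre, half-way up; y is its long axis. Two 12 mm holes run through it at y = +65 and -65 mm. Either way round fits.
- cork_strip_c (a point): Cork strip, speckled brown, stiff, 48 x 152 x 8 mm (x, y, z), loose, lies flat on the bench. The point is its centre, half-way up; y is its long axis. Two 12 mm holes run through it at y = +65 and -65 mm. Either way round fits.
- track_c (a point): Short straight piece of black bedded model track, 38 mm wide (x), 94 mm long (y) plus rail ends that stand out 5 mm at its -y end, 9 mm high to the rail tops, loose, lies flat on the bench, rails up. The point is the centre of the bed, half-way up; y runs along the rails. It fits between the jig's pins either way round.
- press_board_c (a point): White pressing board, 50 x 152 x 16 mm (x, y, z), loose, lies flat on the bench. The point is its centre, half-way up; y is its long axis. Two 12 mm holes run through it at y = +65 and -65 mm. Either way round fits; laid on the track it stays below the pin tips, which then stand 6 mm out of it.
- weight_c (a point): Dark steel block with a grey felt sole and two small holes in its top, 40 x 80 x 30 mm (x, y, z), 0.45 to 0.8 kg, loose, stands on the bench. The point is its centre, half-way up; y is its long axis.
- signal_mast: Model colour-light signal, slim, 101 mm tall, loose, standing on a foot 24 mm square that lies 8 mm to +x and 18 mm to -y of this origin (underside, z up). A bystander: leave it standing where it is.
- tape_measure: Yellow and black pocket tape measure, 36 x 72 x 58 mm, loose, origin under its centre. A bystander: leave it where it is.
- pliers: Flat-nose pliers with red handles, 42 x 147 x 10 mm, loose, lying flat, origin under the centre. A bystander: leave it where it is.
Mind the look-alikes: they are no part of the job. What is shaped like the part that bears weight_c but orange is not meant.

How it is judged:
By the outcome, as a careful person would: the job done as asked, in the order asked, and still so for the second after the job is handed in, with the robot touching nothing.
It also fails if it takes over 118 s, if anything falls off the work surface, if the arm or the gripper's body presses on something with over 40 N, if the wrist force passes 120 N, or if a joint passes its speed limit or range.

## Working session

There is one attempt and no reset: what is moved stays moved. The work goes in short steps, Python scripts to look and compute and a shell command to move; the robot and the scene stay as the last step left them, time stands still between calls to the robot, and variables do not carry over. Pictures are saved under pics/ and viewed, at most 14 in all, crops included, and the job is handed in when it is done.

```bash
mkdir -p pics; ls
cat > h.py <<'E'
import numpy as np,cv2
from station import ctrl
def snap(name,f):
    c=ctrl.camera(name); cv2.imwrite('pics/'+f+'.png',c['img'])
    np.savez('pics/'+f+'.npz',K=c['intrinsics'],R=c['R'],t=c['t'],img=c['img']); return c
def ray(f,u,v,z):
    c=np.load('pics/'+f+'.npz'); d=c['R'].T@np.linalg.solve(c['K'],[u,v,1.]); o=-c['R'].T@c['t']
    return o+d*(z-o[2])/d[2]
def proj(f,X):
    c=np.load('pics/'+f+'.npz'); p=c['K']@(c['R']@np.array(X)+c['t']); return p[:2]/p[2]
def crop(f,u0,v0,u1,v1,s,out):
    im=cv2.imread('pics/'+f+'.png')[v0:v1,u0:u1]; cv2.imwrite('pics/'+out+'.png',cv2.resize(im,None,fx=s,fy=s,interpolation=cv2.INTER_CUBIC))
E
python3 - <<'E'
from h import *
np.set_printoptions(precision=4,suppress=True)
for n in('top','scene','wrist'):
    c=snap(n,n+'0'); print(n,c['intrinsics'][0,0],-c['R'].T@c['t'],c['R'])
print(ctrl.get_obs(),ctrl.tcp_to_grasp)
E
```

```text
pics
top 437.7841761761634 [0.4    0.0065 1.2426] [[ 0.0196 -0.9998 -0.0106]
 [-0.9921 -0.0181 -0.124 ]
 [ 0.1238  0.0129 -0.9922]]
scene 439.0901690930533 [ 0.0908 -0.8383  1.1235] [[ 0.8807 -0.4735 -0.012 ]
 [-0.3648 -0.662  -0.6548]
 [ 0.3021  0.5811 -0.7557]]
wrist 284.7607821316881 [0.0562 0.5531 0.3833] [[ 0.2406  0.9706 -0.0013]
 [ 0.9344 -0.2313  0.271 ]
 [ 0.2628 -0.0664 -0.9626]]
{'time_s': 0.15, 'qpos': array([ 1.2604,  0.3004,  1.5214,  0.    ,  1.3207, -0.0666]), 'joint_vel': array([ 0.0007, -0.0012, -0.0005,  0.0006,  0.001 ,  0.0004]), 'tau': array([ -0.0025, -53.1964, -35.2815,   0.0707,   0.0237,  -0.0001]), 'ee_pos': array([0.1328, 0.5337, 0.4042]), 'eef_rot': array([-3.1407, -0.0001,  2.8978]), 'force': array([ 0.1929, -0.0659,  0.6576]), 'moment': array([-0.0023,  0.0135,  0.0157]), 'grip_force': 0.0, 'grip_width': 0.09407709989277357} 0.1804
```

View pics/top0.png

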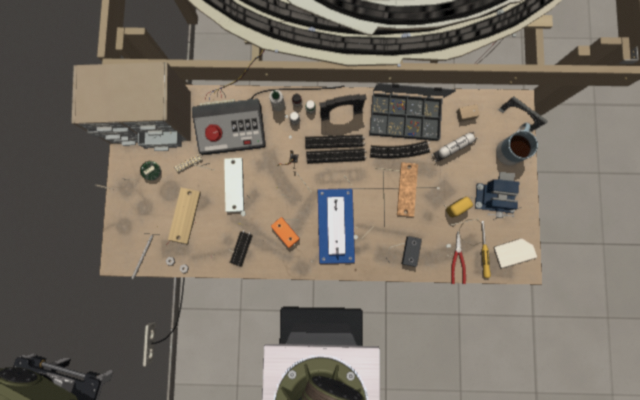

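View pics/scene0.png

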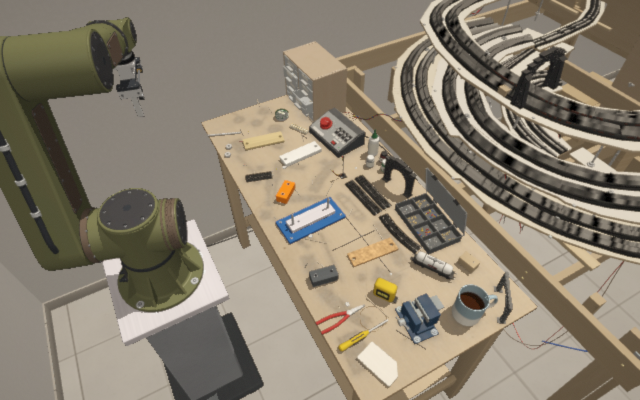

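The top view shows the jig at (336,226), plate (184,215), white board (233,185), track (241,248), cork (407,190), weight (412,251), signal near (293,158). I'll enlarge both halves.

Run:
```python
from h import *
crop('top0',155,145,355,285,4,'c1'); crop('top0',310,150,480,280,4,'c2')
```

```text
(no output)
```

View pics/c1.png

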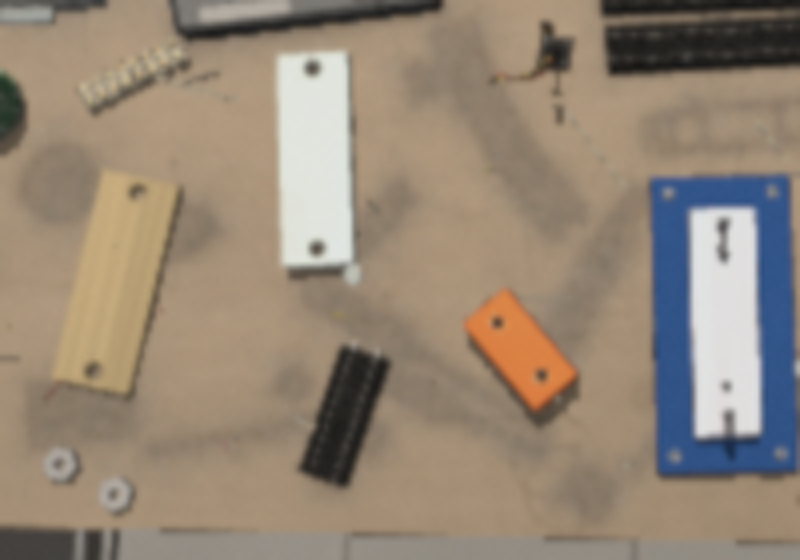

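View pics/c2.png

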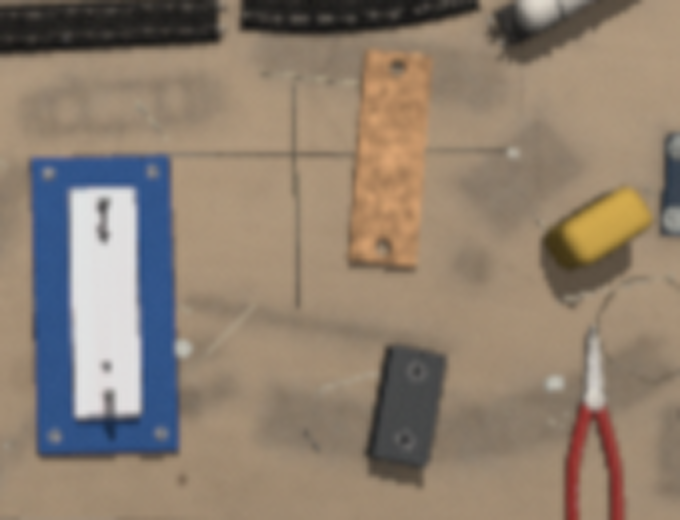

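The crops show clear hole and corner positions for all parts. The rail ends point to image-up (+x), and the jig's long axis lies along world x. Now for the positions.

```bash
cat >> h.py <<'E'
from scipy.spatial.transform import Rotation as Rn
def go(x,y,z,yaw):
    """row for tool-down target; z = TCP height, yaw = direction of tool y (closing) mod pi"""
    o=ctrl.get_obs(); R=Rn.from_euler('xyz',o['eef_rot'])
    best=None
    for k in(0,1):
        a=yaw+k*np.pi; ty=np.array([np.cos(a),np.sin(a),0]); tz=np.array([0,0,-1.]); T=Rn.from_matrix(np.c_[np.cross(ty,tz),ty,tz])
        r=(R.inv()*T).as_rotvec()
        if best is None or np.linalg.norm(r)<np.linalg.norm(best): best=r
    d=R.inv().apply(np.array([x,y,z])-o['ee_pos'])*100
    print('row',np.round(d,2),np.round(best,3),'n_t',np.linalg.norm(d)/5,'n_r',np.linalg.norm(best)/.15,'t',o['time_s'])
E
python3 - <<'E'
from h import *
np.set_printoptions(precision=4,suppress=True)
def f(n,pts,z,u0,v0):
    P=np.array([ray('top0',u0+(u+.5)/4-.5,v0+(v+.5)/4-.5,z)[:2] for u,v in pts]); print(n,P.tolist() and P.round(4).tolist(),'c',P.mean(0))
    if len(P)==2: d=P[0]-P[1]; print('   len',np.linalg.norm(d),'ang',np.arctan2(d[1],d[0]))
    else: print('   sides',[round(float(np.linalg.norm(P[i]-P[i-1])),4) for i in range(4)],'ang',np.arctan2(*(P[0]+P[1]-P[2]-P[3])[::-1]))
A=(155,145);B=(310,150)
f('plate',[(137,191),(93,370)],.009,*A);f('plate',[(105,171),(182,186),(131,395),(54,378)],.009,*A)
f('board',[(312,68),(317,247)],.016,*A);f('board',[(277,53),(348,50),(354,264),(283,268)],.016,*A)
f('track',[(344,346),(389,358),(347,487),(300,470)],.009,*A)
f('bed',[(688,208),(756,207),(762,436),(695,439)],.026,*A);f('foot',[(651,178),(790,177),(797,473),(658,475)],.012,*A)
f('cork',[(398,66),(384,246)],.008,*B);f('cork',[(367,50),(430,53),(416,267),(349,264)],.008,*B)
f('weight',[(390,345),(446,353),(425,467),(369,460)],.03,*B);f('signal',[(540,60),(540,40)],0,*A);f('tape',[(545,240),(600,265)],0,*B)
E
```

```text
plate [[0.5684, 0.3842], [0.4405, 0.4082]] c [0.5045 0.3962]
   len 0.13010751067097187 ang -0.18579068058792053
plate [[0.5824, 0.408], [0.5726, 0.3522], [0.4235, 0.3804], [0.4344, 0.4355]] c [0.5032 0.394 ]
   sides [0.1506, 0.0566, 0.1517, 0.0561] ang -0.18544180302015265
board [[0.6585, 0.2615], [0.5299, 0.2524]] c [0.5942 0.2569]
   len 0.12894436963672992 ang 0.07047894297842211
board [[0.669, 0.287], [0.6721, 0.2362], [0.5183, 0.2257], [0.5145, 0.2758]] c [0.5935 0.2562]
   sides [0.1549, 0.0509, 0.1541, 0.0502] ang 0.07045526313033183
track [[0.4608, 0.2317], [0.453, 0.1996], [0.3626, 0.2256], [0.3737, 0.259]] c [0.4125 0.229 ]
   sides [0.0913, 0.033, 0.094, 0.0352] ang -0.29153234033733716
bed [[0.5611, -0.0089], [0.5626, -0.0565], [0.4035, -0.0624], [0.4006, -0.0163]] c [ 0.482 -0.036]
   sides [0.1607, 0.0476, 0.1592, 0.0462] ang 0.0419917726216846
foot [[0.5839, 0.0176], [0.5864, -0.0811], [0.3785, -0.0878], [0.3752, 0.0087]] c [ 0.481  -0.0356]
   sides [0.2089, 0.0987, 0.208, 0.0966] ang 0.03744016140940782
cork [[0.6558, -0.2438], [0.5262, -0.233]] c [ 0.591  -0.2384]
   len 0.1300921316401344 ang -0.0828499777528895
cork [[0.6671, -0.2217], [0.6657, -0.2667], [0.5117, -0.2554], [0.5129, -0.2083]] c [ 0.5894 -0.238 ]
   sides [0.1547, 0.045, 0.1544, 0.0472] ang -0.07988851306608397
weight [[0.4554, -0.2325], [0.4507, -0.2709], [0.3727, -0.2558], [0.3767, -0.2176]] c [ 0.4139 -0.2442]
   sides [0.0801, 0.0387, 0.0794, 0.0384] ang -0.18876652751100637
signal [[0.6706, 0.0997], [0.6854, 0.1001]] c [0.678  0.0999]
   len 0.01478180719729149 ang -3.1147248193169363
tape [[0.5334, -0.3488], [0.5163, -0.3874]] c [ 0.5248 -0.3681]
   len 0.042206819052736155 ang 1.1533201591351117
```

```bash
python3 -c "
from h import *
go(.504,.395,.30,-.1855+np.pi/2)"
```

```text
row [-39.38  -4.49  10.42] [-0.001 -0.    -0.058] n_t 8.195627725580946 n_r 0.38883065595483685 t 0.15
```

```bash
R='' ; python3 -m jog '[[-39.4,-4.5,10.4,0,0,-0.058],[-39.4,-4.5,10.4,0,0,-0.058],[-39.4,-4.5,10.4,0,0,-0.058],[-39.4,-4.5,10.4,0,0,-0.058],[-39.4,-4.5,10.4,0,0,-0.058],[-39.4,-4.5,10.4,0,0,-0.058],[-39.4,-4.5,10.4,0,0,-0.058],[-39.4,-4.5,10.4,0,0,-0.058]]' 100; python3 -c "
from h import *
go(.504,.395,.30,-.1855+np.pi/2)"
```

```text
time_s: 0.95
ee_pos: [0.4969, 0.3973, 0.3024]
eef_rot: [-3.141, -0.0, 2.956]
force: [-0.2, 1.0, 0.7]
grip_width: 0.0939
grip_force: 0.0
row [-0.74 -0.09  0.24] [-0. -0. -0.] n_t 0.15600900273970328 n_r 0.0033540569910331603 t 0.95
```

```bash
python3 -m jog '[[-0.8,-0.1,0.2,0,0,0],[-0.8,-0.1,0.2,0,0,0]]'; python3 -c "
from h import *
snap('wrist','w1')
go(.504,.395,.202,-.1855+np.pi/2)
print(proj('w1',[.5684,.3842,.009]),proj('w1',[.4405,.4082,.009]))"
```

```text
time_s: 1.15
ee_pos: [0.5038, 0.3951, 0.3001]
eef_rot: [-3.14, -0.001, 2.954]
force: [-0.2, 0.3, -0.1]
grip_width: 0.094
grip_force: 0.0
row [-0.16 -0.06  9.88] [-0.001 -0.001 -0.001] n_t 1.9768940399248158 n_r 0.008270670169038985 t 1.2
[323.02899379 259.60235345] [322.96256574 132.89936294]
```

View pics/w1.png

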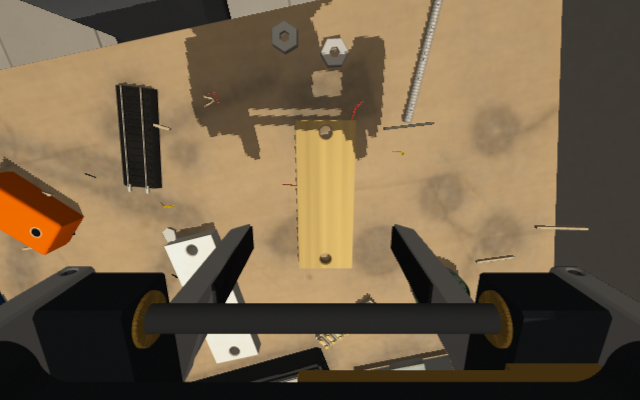

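The picture shows the plate's holes at (325,131) and (325,259), within 2 px of the prediction. I'll descend and grip.

```bash
python3 -m jog '[[-0.1,0,5,0,0,0],[-0.1,0,8,0,0,0],[-0.1,0,9.8,0,0,0],[-0.1,0,9.8,0,0,0]]'; python3 -m jog '[[0,0,0,0,0,0],[0,0,0,0,0,0],[0,0,0,0,0,0],[0,0,0,0,0,0],[0,0,0,0,0,0],[0,0,0,0,0,0]]' 40 25;  python3 -m jog '[[0,0,-4,0,0,0],[0,0,-8,0,0,0],[0,0,-12,0,0,0],[0,0,-12,0,0,0]]'; python3 -c "
from h import *
snap('wrist','w2')
go(.4815,-.0358,.33,.040+np.pi/2)"
```

```text
time_s: 1.6
ee_pos: [0.5021, 0.3967, 0.2018]
eef_rot: [-3.14, -0.002, 2.958]
force: [-0.7, 0.4, -0.1]
grip_width: 0.0939
grip_force: 0.0
time_s: 2.2
ee_pos: [0.5039, 0.3957, 0.2035]
eef_rot: [3.141, 0.0, 2.956]
force: [-0.3, 1.0, 2.8]
grip_width: 0.0556
grip_force: 25.0
time_s: 2.6
ee_pos: [0.5043, 0.3959, 0.3292]
eef_rot: [3.135, 0.006, 2.956]
force: [1.1, -0.1, -1.2]
grip_width: 0.055
grip_force: 25.0
row [ -5.77 -42.82  -0.54] [ 0.003  0.004 -0.226] n_t 8.64229304299022 n_r 1.5062552128027702 t 2.65
```

```bash
python3 -m jog '[[-5.8,-42.8,-0.5,0,0,-0.226],[-5.8,-42.8,-0.5,0,0,-0.226],[-5.8,-42.8,-0.5,0,0,-0.226],[-5.8,-42.8,-0.5,0,0,-0.226],[-5.8,-42.8,-0.5,0,0,-0.226],[-5.8,-42.8,-0.5,0,0,-0.226],[-5.8,-42.8,-0.5,0,0,-0.226],[-5.8,-42.8,-0.5,0,0,-0.226]]';python3 -m jog '[[-0.6,-2.8,0,0,0,0],[-0.6,-2.8,2,0,0,0],[-0.6,-2.8,3,0,0,0],[-0.6,-2.8,3,0,0,0]]'; python3 -c "
from h import *
snap('wrist','w3')
go(.4815,-.0358,.30,.040+np.pi/2)"
```

```text
time_s: 3.45
ee_pos: [0.4827, -0.0057, 0.3265]
eef_rot: [3.141, -0.002, -3.101]
force: [0.7, -0.1, -1.0]
grip_width: 0.0557
grip_force: 25.0
time_s: 3.85
ee_pos: [0.4901, -0.0312, 0.2956]
eef_rot: [3.141, -0.004, -3.101]
force: [-0.3, 0.6, -0.4]
grip_width: 0.0554
grip_force: 25.0
row [ 0.91 -0.44 -0.32] [ 0.    -0.003  0.001] n_t 0.2115584496339419 n_r 0.018429157896002624 t 3.9
```

View pics/w3.png

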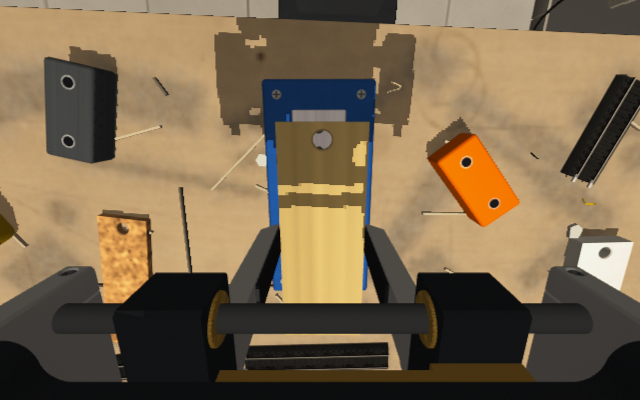

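The near hole of the held plate is at (322,140), and part of the bed's near edge is visible at row 110.

Run:
```python
from h import *
o=ctrl.get_obs();p=o['ee_pos']; print(p)
z=p[2]-.1935
h=ray('w3',322,140,z); print('hole',h, h-p, 'edge', ray('w3',277,122,z)-p, ray('w3',369,122,z)-p)
print('bed edge',ray('w3',292,110,.026),ray('w3',345,110,.026))
print('foot corners',ray('w3',263,80,.012),ray('w3',375,80,.012))
print('screws',ray('w3',277,94,.012),ray('w3',361,94,.012))
c=np.array([.4815,-.0358]);a=.04
print('pin near',c-.065*np.array([np.cos(a),np.sin(a)]))
```

```text
[ 0.49038441 -0.03102878  0.29680702]
hole [ 0.42391685 -0.0332614   0.10330702] [-0.06646757 -0.00223262 -0.1935    ] edge [-0.07571024 -0.02890535 -0.1935    ] [-0.07792295  0.02475509 -0.1935    ]
bed edge [ 0.40597676 -0.05907608  0.026     ] [ 0.40414786 -0.01473839  0.026     ]
foot corners [ 0.38198144 -0.08576608  0.012     ] [0.37800318 0.01060038 0.012     ]
screws [ 0.39286795 -0.0737307   0.012     ] [ 0.38984844 -0.00056101  0.012     ]
pin near [ 0.41655199 -0.03839931]
```

```bash
python3 -c "
from h import *
go(.4845,-.0350,.285,.040+np.pi/2)"
```

```text
row [ 0.6  -0.37  1.18] [ 0.    -0.003  0.001] n_t 0.275537732678489 n_r 0.018429157896002624 t 3.9
```

```bash
python3 -m jog '[[0.6,-0.35,0.4,0,0,0],[0.6,-0.35,1.1,0,0,0],[0.6,-0.35,1.1,0,0,0],[0.6,-0.35,1.1,0,0,0]]'
python3 - <<'E'
from h import *
snap('wrist','w4'); crop('w4',260,80,390,180,6,'w4c'); snap('scene','s4')
E
```

```text
time_s: 4.3
ee_pos: [0.4847, -0.0351, 0.2869]
eef_rot: [3.142, 0.0, -3.101]
force: [0.5, -0.2, -0.4]
grip_width: 0.0557
grip_force: 25.0
```

View pics/w4c.png

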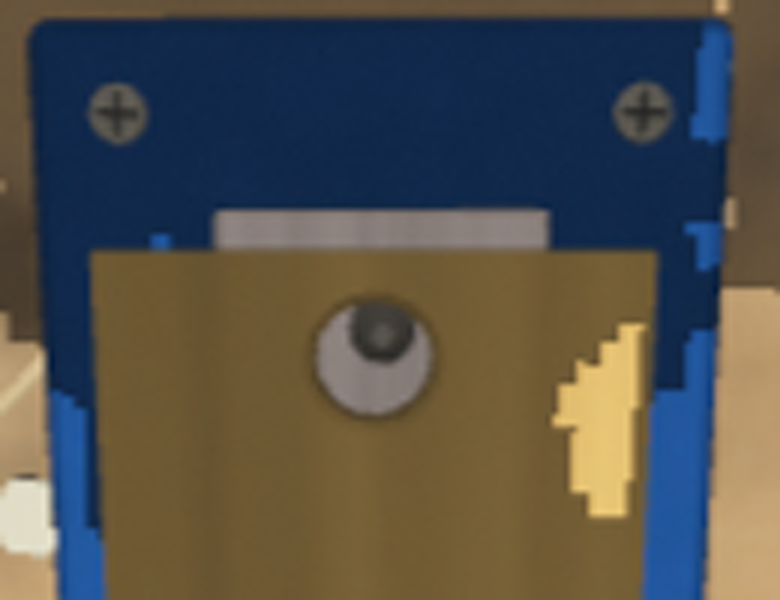

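The pin nose shows through the hole: nose at crop (382,335), hole centre at (374,355). I'll compute the offset.

```bash
cat >> h.py <<'E'
def cc(u,v,u0,v0,s): return (u0+(u+.5)/s-.5, v0+(v+.5)/s-.5)
E
python3 - <<'E'
from h import *
p=ctrl.get_obs()['ee_pos'];print(p)
z=p[2]-.1935
pin=ray('w4',*cc(382,335,260,80,6),.074);h=ray('w4',*cc(374,355,260,80,6),z);print(pin,h,'pin-hole',pin-h,'hole-tcp',h-p)
print('near bed edge',ray('w4',*cc(215,210,260,80,6),.026),ray('w4',*cc(549,210,260,80,6),.026))
d=np.array([np.cos(.04),np.sin(.04)]);print('centre from pin',pin[:2]+.065*d)
E
```

```text
[ 0.48480288 -0.03516449  0.28705823]
[ 0.41794382 -0.03653075  0.074     ] [ 0.41869614 -0.03737678  0.09355823] pin-hole [-0.00075231  0.00084602 -0.01955823] hole-tcp [-0.06610675 -0.00221229 -0.1935    ]
near bed edge [ 0.40535759 -0.05942403  0.026     ] [ 0.40350058 -0.01437806  0.026     ]
centre from pin [ 0.48289183 -0.03393145]
```

```bash
python3 -m jog '[[0.07,0.08,0,0,0,0],[0.07,0.08,1,0,0,0],[0.07,0.08,2,0,0,0],[0.07,0.08,3,0,0,0],[0.07,0.08,4,0,0,0],[0.07,0.08,5,0,0,0],[0.07,0.08,5.6,0,0,0],[0.07,0.08,5.6,0,0,0]]'; python3 -c "
from h import *
snap('wrist','w5')"
```

```text
time_s: 5.2
ee_pos: [0.4839, -0.0345, 0.23]
eef_rot: [3.141, -0.001, -3.101]
force: [0.5, -0.8, 0.2]
grip_width: 0.0555
grip_force: 25.0
```

```bash
python3 -m jog '[[0,0,0.1,0,0,0],[0,0,0.1,0,0,0]]'; python3 -m jog '[[0,0,0,0,0,0],[0,0,0,0,0,0],[0,0,0,0,0,0],[0,0,0,0,0,0]]' 100; python3 -m jog '[[0,0,-3,0,0,0],[0,0,-7,0,0,0],[0,0,-11,0,0,0]]'; python3 -c "
from h import *
snap('wrist','w6')
go(.590,-.238,.30,-.0815+np.pi/2)"
```

```text
time_s: 5.45
ee_pos: [0.484, -0.0345, 0.23]
eef_rot: [-3.141, 0.0, -3.101]
force: [0.4, 1.0, -0.6]
grip_width: 0.0553
grip_force: 25.0
time_s: 5.85
ee_pos: [0.484, -0.0345, 0.2299]
eef_rot: [-3.142, 0.0, -3.101]
force: [0.5, 0.9, -0.5]
grip_width: 0.0839
grip_force: 0.0
time_s: 6.15
ee_pos: [0.4838, -0.0344, 0.341]
eef_rot: [3.141, -0.001, -3.101]
force: [0.6, 0.1, 0.3]
grip_width: 0.094
grip_force: 0.0
row [ -9.67 -20.75   4.87] [-0.001  0.008  0.122] n_t 4.680736614933421 n_r 0.8138857378621714 t 6.2
```

View pics/w6.png

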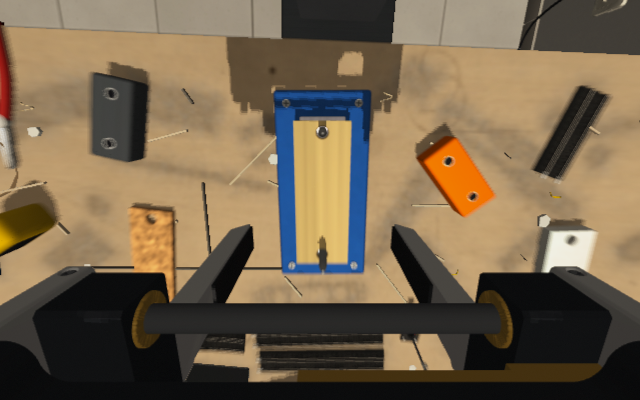

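The plate is lying flat with both pins through it. Cork next.

```bash
python3 -m jog '[[-9.7,-20.7,0,0,0,0.122],[-9.7,-20.7,2,0,0,0.122],[-9.7,-20.7,4.9,0,0,0.122],[-9.7,-20.7,4.9,0,0,0.122],[-9.7,-20.7,4.9,0,0,0.122],[-9.7,-20.7,4.9,0,0,0.122],[-9.7,-20.7,4.9,0,0,0.122]]'; python3 -c "
from h import *
snap('wrist','w7')
print(proj('w7',[.6558,-.2438,.008]),proj('w7',[.5262,-.2330,.008]))
go(.590,-.238,.202,-.0815+np.pi/2)"
```

```text
time_s: 6.9
ee_pos: [0.5891, -0.2377, 0.2899]
eef_rot: [3.141, -0.001, 3.059]
force: [-0.2, 0.1, -0.4]
grip_width: 0.094
grip_force: 0.0
[320.68166961 265.18896523] [320.70646963 135.15475766]
row [-0.1  -0.1   8.87] [ 0. -0. -0.] n_t 1.7742279728851855 n_r 0.003193888312995475 t 6.95
```

View pics/w7.png

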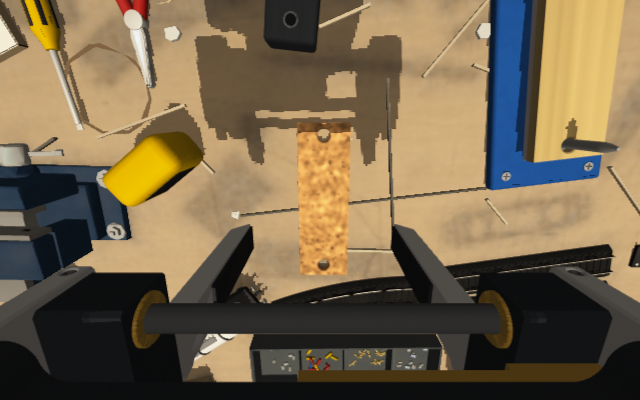

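Cork holes at (323,134) and (323,264), as predicted. Descending.

```bash
python3 -m jog '[[-0.1,0.1,5,0,0,0],[-0.1,0.1,8,0,0,0],[-0.1,0.1,8.9,0,0,0],[-0.1,0.1,8.9,0,0,0]]'; python3 -m jog '[[0,0,0,0,0,0],[0,0,0,0,0,0],[0,0,0,0,0,0],[0,0,0,0,0,0],[0,0,0,0,0,0],[0,0,0,0,0,0]]' 35 25;  python3 -m jog '[[0,0,-4,0,0,0],[0,0,-8,0,0,0],[0,0,-11,0,0,0],[0,0,-11,0,0,0]]'; python3 -c "
from h import *
go(.4835,-.0343,.31,.040+np.pi/2)"
```

```text
time_s: 7.35
ee_pos: [0.5904, -0.2357, 0.2022]
eef_rot: [3.141, -0.0, 3.061]
force: [0.5, 0.3, 0.8]
grip_width: 0.0938
grip_force: 0.0
time_s: 7.95
ee_pos: [0.5903, -0.2365, 0.2019]
eef_rot: [-3.142, 0.0, 3.06]
force: [-0.6, -0.3, 0.4]
grip_width: 0.0491
grip_force: 0.0
time_s: 8.35
ee_pos: [0.5907, -0.2367, 0.3166]
eef_rot: [-3.139, 0.007, 3.06]
force: [-0.3, -0.3, -0.3]
grip_width: 0.0475
grip_force: 25.0
row [12.34 19.3   0.53] [-0.003  0.007 -0.122] n_t 4.582031413439113 n_r 0.813204871159152 t 8.35
```

```bash
python3 -m jog '[[12.3,19.3,0,0,0,-0.122],[12.3,19.3,0,0,0,-0.122],[12.3,19.3,0,0,0,-0.122],[12.3,19.3,0,0,0,-0.122],[12.3,19.3,0,0,0,-0.122],[12.3,19.3,2,0,0,-0.122],[12.3,19.3,3,0,0,-0.122],[12.3,19.3,3,0,0,-0.122]]'
python3 - <<'E'
from h import *
go(.4835,-.0343,.285,.040+np.pi/2)
snap('wrist','w8'); crop('w8',260,80,390,180,6,'w8c')
E
```

```text
time_s: 9.15
ee_pos: [0.4833, -0.0343, 0.2802]
eef_rot: [3.141, -0.003, -3.102]
force: [0.9, -0.3, 0.1]
grip_width: 0.0473
grip_force: 25.0
row [-0.02 -0.   -0.48] [ 0.001 -0.003 -0.   ] n_t 0.09668697001526223 n_r 0.02124635311583281 t 9.15
```

View pics/w8c.png

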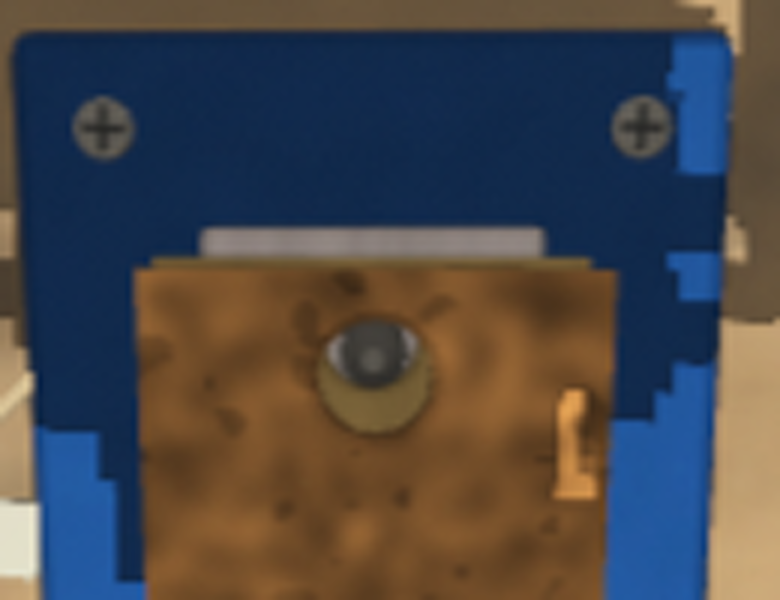

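Nose at crop (373,358), hole centre at (374,377).

Run:
```python
from h import *
p=ctrl.get_obs()['ee_pos'];print(p)
z=p[2]-.202+.008
pin=ray('w8',*cc(373,358,260,80,6),.074);h=ray('w8',*cc(374,377,260,80,6),z);print(pin,h,'pin-hole',pin-h,'hole-tcp',h-p)
```

```text
[ 0.48357771 -0.03449772  0.2810672 ]
[ 0.41790433 -0.03649754  0.074     ] [ 0.41881013 -0.03635788  0.0870672 ] pin-hole [-0.00090579 -0.00013966 -0.0130672 ] hole-tcp [-0.06476758 -0.00186016 -0.194     ]
```

```bash
python3 -m jog '[[0.09,0,0,0,0,0],[0.09,0,1,0,0,0],[0.09,0,2,0,0,0],[0.09,0,3,0,0,0],[0.09,0,4,0,0,0],[0.09,0,4.2,0,0,0],[0.09,0,4.4,0,0,0],[0.09,0,4.4,0,0,0]]'; python3 -m jog '[[0,0,0,0,0,0],[0,0,0,0,0,0],[0,0,0,0,0,0],[0,0,0,0,0,0]]' 100; python3 -m jog '[[0,0,-3,0,0,0],[0,0,-7,0,0,0],[0,0,-9,0,0,0]]'; python3 -c "
from h import *
snap('wrist','w9')
go(.4135,.229,.30,-.29+np.pi/2)"
```

```text
time_s: 10.0
ee_pos: [0.4827, -0.0341, 0.2379]
eef_rot: [-3.142, 0.0, -3.101]
force: [0.1, 0.5, -0.4]
grip_width: 0.0471
grip_force: 25.0
time_s: 10.4
ee_pos: [0.4826, -0.0341, 0.2378]
eef_rot: [-3.142, 0.0, -3.101]
force: [-0.4, 0.5, -0.7]
grip_width: 0.0758
grip_force: 0.0
time_s: 10.7
ee_pos: [0.4828, -0.0342, 0.3307]
eef_rot: [-3.141, 0.003, -3.101]
force: [-0.5, 1.1, 0.0]
grip_width: 0.0939
grip_force: 0.0
row [ 5.91 26.58  3.21] [-0.     0.006  0.33 ] n_t 5.483555048315944 n_r 2.2021677378489075 t 10.75
```

View pics/w9.png

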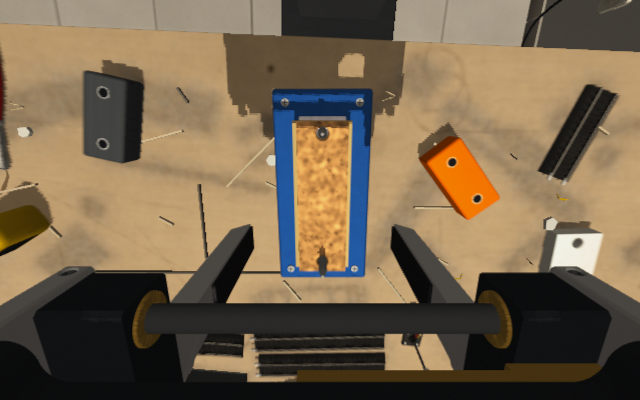

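Cork is seated on both pins. Track next; I'll measure it with image code from above.

```bash
python3 -m jog '[[5.9,26.6,0,0,0,0.33],[5.9,26.6,0,0,0,0.33],[5.9,26.6,1,0,0,0.33],[5.9,26.6,3.2,0,0,0.33],[5.9,26.6,3.2,0,0,0.33],[5.9,26.6,3.2,0,0,0.33],[5.9,26.6,3.2,0,0,0.33],[5.9,26.6,3.2,0,0,0.33]]'
python3 - <<'E'
from h import *
c=snap('wrist','w10'); m=(c['img'].max(2)<60).astype(np.uint8)
m=cv2.morphologyEx(m,cv2.MORPH_CLOSE,np.ones((7,7)))
for k in cv2.findContours(m,0,2)[0]:
    if 1500<cv2.contourArea(k)<9000:
        r=cv2.minAreaRect(k); P=np.array([ray('w10',*q,.006)[:2] for q in cv2.boxPoints(r)])
        e=P-np.roll(P,1,0); l=np.linalg.norm(e,axis=1); d=e[l.argmax()]; print(r,P.mean(0).round(4),l.round(4),np.arctan(d[1]/d[0]).round(4))
print(proj('w10',[.4125,.229,.006])); go(.4135,.229,.201,-.29+np.pi/2)
E
```

```text
time_s: 11.55
ee_pos: [0.4127, 0.2296, 0.2953]
eef_rot: [-3.141, -0.001, 2.854]
force: [0.4, -0.3, -0.2]
grip_width: 0.094
grip_force: 0.0
((325.5, 196.5), (91.0, 37.0), 90.0) [0.4122 0.2337] [0.0927 0.0347 0.0927 0.0379] -0.3013
((210.22569274902344, 47.76777648925781), (95.3947982788086, 133.45367431640625), 72.25532531738281) [0.2571 0.1757] [0.0741 0.1119 0.0712 0.1211] 1.5689
[320.96660471 200.1355769 ]
row [-0.05  0.02  9.45] [-0.    -0.     0.001] n_t 1.8907437826954507 n_r 0.004905301389826206 t 11.6
```

```bash
python3 -m jog '[[0,0.2,5,0,0,0],[0,0.2,8,0,0,0],[0,0.2,9.4,0,0,0],[0,0.2,9.4,0,0,0]]'; python3 -m jog '[[0,0,0,0,0,0],[0,0,0,0,0,0],[0,0,0,0,0,0],[0,0,0,0,0,0],[0,0,0,0,0,0],[0,0,0,0,0,0],[0,0,0,0,0,0],[0,0,0,0,0,0]]' 25 20;  python3 -m jog '[[0,0,-4,0,0,0],[0,0,-8,0,0,0],[0,0,-11,0,0,0],[0,0,-11,0,0,0]]'; python3 -c "
from h import *
go(.483,-.0343,.31,.040+np.pi/2)"
```

```text
time_s: 12.0
ee_pos: [0.4139, 0.2299, 0.2007]
eef_rot: [-3.14, -0.001, 2.85]
force: [0.6, -0.9, 0.6]
grip_width: 0.094
grip_force: 0.0
time_s: 12.8
ee_pos: [0.4135, 0.2312, 0.2018]
eef_rot: [-3.142, 0.0, 2.852]
force: [0.6, 0.2, 0.2]
grip_width: 0.0375
grip_force: 20.0
time_s: 13.2
ee_pos: [0.4139, 0.2315, 0.3155]
eef_rot: [3.137, 0.005, 2.852]
force: [-0.7, 0.0, -0.6]
grip_width: 0.0376
grip_force: 20.0
row [-14.21 -23.5    0.52] [ 0.003  0.006 -0.33 ] n_t 5.492833453416736 n_r 2.1981549778750535 t 13.2
```

```bash
python3 -m jog '[[-14.3,-23.5,0,0,0,-0.33],[-14.3,-23.5,0,0,0,-0.33],[-14.3,-23.5,0,0,0,-0.33],[-14.3,-23.5,0,0,0,-0.33],[-14.3,-23.5,0,0,0,-0.33],[-14.3,-23.5,0,0,0,-0.33],[-14.3,-23.5,0,0,0,-0.33],[-14.3,-23.5,2,0,0,-0.33]]'
python3 - <<'E'
from h import *
go(.4838,-.0343,.2448,.040+np.pi/2)
snap('wrist','w11')
E
```

```text
time_s: 14.0
ee_pos: [0.4837, -0.0356, 0.2925]
eef_rot: [-3.141, 0.003, -3.104]
force: [0.6, 0.3, -1.0]
grip_width: 0.0377
grip_force: 20.0
row [0.   0.14 4.77] [-0.     0.003 -0.002] n_t 0.9534802063273927 n_r 0.02160483749052919 t 14.0
```

```bash
python3 -m jog '[[0,0.05,0,0,0,0],[0,0.05,1.5,0,0,0],[0,0.05,3,0,0,0],[0,0.05,4.2,0,0,0],[0,0.05,4.7,0,0,0],[0,0.05,4.8,0,0,0],[0,0.05,4.8,0,0,0]]';  python3 -c "
from h import *
go(.4838,-.0343,.2448,.040+np.pi/2)"
```

```text
time_s: 14.75
ee_pos: [0.4835, -0.0341, 0.2442]
eef_rot: [-3.142, 0.0, -3.101]
force: [0.6, 0.2, -0.8]
grip_width: 0.0375
grip_force: 20.0
row [-0.03 -0.02 -0.06] [-0.     0.     0.001] n_t 0.013631439333726314 n_r 0.00490713526253455 t 14.75
```

```bash
python3 -m jog '[[0,0,0,0,0,0],[0,0,0,0,0,0],[0,0,0,0,0,0],[0,0,0,0,0,0],[0,0,0,0,0,0]]' 100; python3 -m jog '[[0,0,-3,0,0,0],[0,0,-7,0,0,0],[0,0,-9,0,0,0],[0,0,-9,0,0,0]]'; python3 -c "
from h import *
snap('wrist','w12'); crop('w12',250,80,400,290,2.7,'w12c')
go(.594,.2567,.31,.0705+np.pi/2)"
```

```text
time_s: 15.25
ee_pos: [0.4834, -0.0344, 0.2438]
eef_rot: [3.142, 0.0, -3.101]
force: [-0.4, -0.2, 0.4]
grip_width: 0.0744
grip_force: 0.0
time_s: 15.65
ee_pos: [0.4836, -0.0344, 0.3364]
eef_rot: [-3.141, 0.005, -3.101]
force: [-1.2, -0.5, -0.1]
grip_width: 0.0941
grip_force: 0.0
row [-12.22  28.64   2.46] [-0.     0.002 -0.03 ] n_t 6.246549328312563 n_r 0.20237505840008455 t 15.7
```

View pics/w12c.png

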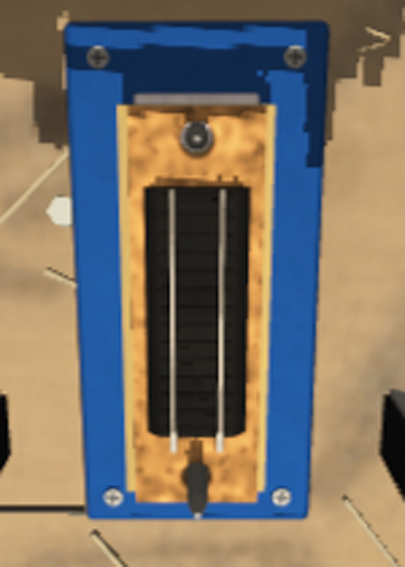

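Track lies centred on the cork between the pins. Board next.

```bash
python3 -m jog '[[-12.2,28.6,0,0,0,-0.03],[-12.2,28.6,0,0,0,-0.03],[-12.2,28.6,0,0,0,-0.03],[-12.2,28.6,0,0,0,-0.03],[-12.2,28.6,0,0,0,-0.03],[-12.2,28.6,2.4,0,0,-0.03],[-12.2,28.6,2.4,0,0,-0.03],[-12.2,28.6,2.4,0,0,-0.03]]'
python3 - <<'E'
from h import *
c=snap('wrist','w13'); m=((c['img'].min(2)>150)).astype(np.uint8)
for k in cv2.findContours(m,0,2)[0]:
    if cv2.contourArea(k)>2000:
        r=cv2.minAreaRect(k); P=np.array([ray('w13',*q,.016)[:2] for q in cv2.boxPoints(r)]); print(r,P.mean(0),P.round(4).tolist())
print(proj('w13',[.594,.2567,.016])); go(.594,.2567,.204,.0705+np.pi/2)
E
```

```text
time_s: 16.5
ee_pos: [0.5935, 0.2576, 0.3065]
eef_rot: [-3.14, -0.004, -3.069]
force: [-0.0, 0.2, -0.6]
grip_width: 0.0942
grip_force: 0.0
((323.5, 197.5), (145.0, 53.0), 90.0) [0.59539214 0.2593867 ] [[0.5229, 0.2295], [0.5193, 0.2781], [0.6676, 0.2929], [0.6718, 0.2369]]
[320.88905009 201.07685392]
row [-0.08  0.06 10.39] [-0.001 -0.003  0.001] n_t 2.078332644001061 n_r 0.0202839905756737 t 16.55
```

```bash
python3 -m jog '[[-0.1,0.1,5,0,0,0],[-0.1,0.1,9,0,0,0],[-0.1,0.1,10.3,0,0,0],[-0.1,0.1,10.3,0,0,0]]'; python3 -m jog '[[0,0,0,0,0,0],[0,0,0,0,0,0],[0,0,0,0,0,0],[0,0,0,0,0,0],[0,0,0,0,0,0],[0,0,0,0,0,0],[0,0,0,0,0,0],[0,0,0,0,0,0]]' 35 25;  python3 -m jog '[[0,0,-4,0,0,0],[0,0,-8,0,0,0],[0,0,-12,0,0,0],[0,0,-12,0,0,0]]'; python3 -c "
from h import *
go(.483,-.0343,.31,.040+np.pi/2)"
```

```text
time_s: 16.95
ee_pos: [0.5946, 0.256, 0.206]
eef_rot: [-3.141, -0.002, -3.073]
force: [0.4, -0.4, -0.2]
grip_width: 0.0943
grip_force: 0.0
time_s: 17.75
ee_pos: [0.5947, 0.2574, 0.207]
eef_rot: [3.141, 0.0, -3.071]
force: [-0.6, 1.3, 3.2]
grip_width: 0.0497
grip_force: 25.0
time_s: 18.15
ee_pos: [0.5951, 0.2575, 0.3328]
eef_rot: [3.139, 0.009, -3.071]
force: [-0.4, 0.6, 0.0]
grip_width: 0.0495
grip_force: 25.0
row [ 13.25 -28.33   2.1 ] [0.002 0.008 0.03 ] n_t 6.269494931351841 n_r 0.21017269281557144 t 18.15
```

```bash
python3 -m jog '[[13.2,-28.3,0,0,0,0.03],[13.2,-28.3,0,0,0,0.03],[13.2,-28.3,0,0,0,0.03],[13.2,-28.3,0,0,0,0.03],[13.2,-28.3,0,0,0,0.03],[13.2,-28.3,0,0,0,0.03],[13.2,-28.3,2,0,0,0.03],[13.2,-28.3,3,0,0,0.03]]';python3 -m jog '[[0,0,0.5,0,0,0],[0,0,0.5,0,0,0]]'
python3 - <<'E'
from h import *
go(.483,-.0343,.29,.040+np.pi/2)
snap('wrist','w14'); crop('w14',260,80,390,180,6,'w14c')
E
```

```text
time_s: 18.95
ee_pos: [0.482, -0.0356, 0.2952]
eef_rot: [3.141, -0.002, -3.104]
force: [0.3, 0.6, -1.1]
grip_width: 0.0499
grip_force: 25.0
time_s: 19.15
ee_pos: [0.4832, -0.0332, 0.291]
eef_rot: [3.141, -0.002, -3.1]
force: [0.2, 0.0, -0.7]
grip_width: 0.0495
grip_force: 25.0
row [ 0.02 -0.11  0.1 ] [ 0.    -0.002  0.001] n_t 0.029975149613018903 n_r 0.014259123424380583 t 19.15
```

View pics/w14c.png

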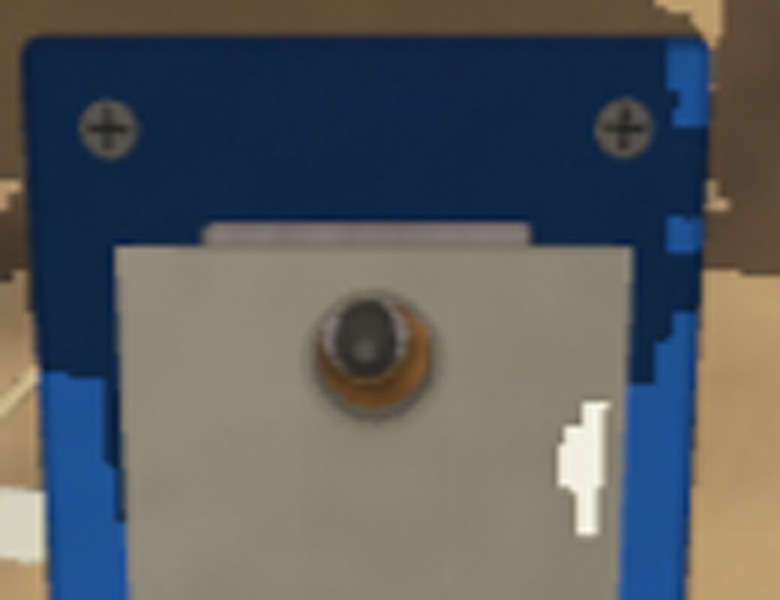

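Nose at crop (366,345), hole centre at about (374,355).

Run:
```python
from h import *
p=ctrl.get_obs()['ee_pos'];print(p)
z=p[2]-.2065+.016
pin=ray('w14',*cc(366,345,260,80,6),.074);h=ray('w14',*cc(374,355,260,80,6),z);print(pin,h,'pin-hole',pin-h,'hole-tcp',h-p)
```

```text
[ 0.48327538 -0.03318026  0.29160723]
[ 0.41749417 -0.03635548  0.074     ] [ 0.41660189 -0.03549496  0.10110723] pin-hole [ 0.00089228 -0.00086052 -0.02710723] hole-tcp [-0.06667349 -0.0023147  -0.1905    ]
```

```bash
python3 -m jog '[[-0.09,-0.09,0,0,0,0],[-0.09,-0.09,0.8,0,0,0],[-0.09,-0.09,1.6,0,0,0],[-0.09,-0.09,2.4,0,0,0],[-0.09,-0.09,2.9,0,0,0],[-0.09,-0.09,3.1,0,0,0],[-0.09,-0.09,3.1,0,0,0]]'; python3 -m jog '[[0,0,0.1,0,0,0],[0,0,0.2,0,0,0],[0,0,0.2,0,0,0]]'
```

```text
time_s: 19.9
ee_pos: [0.4838, -0.0351, 0.2605]
eef_rot: [3.141, -0.0, -3.101]
force: [0.4, 0.3, -0.8]
grip_width: 0.0496
grip_force: 25.0
time_s: 20.2
ee_pos: [0.4839, -0.0351, 0.259]
eef_rot: [-3.141, 0.001, -3.101]
force: [-0.2, -0.4, -0.4]
grip_width: 0.0494
grip_force: 25.0
```

```bash
python3 -m jog '[[0,0,0.1,0,0,0],[0,0,0.1,0,0,0]]'; python3 -m jog '[[0,0,0,0,0,0],[0,0,0,0,0,0],[0,0,0,0,0,0],[0,0,0,0,0,0]]' 100; python3 -m jog '[[0,0,-3,0,0,0],[0,0,-7,0,0,0],[0,0,-7.5,0,0,0],[0,0,-7.5,0,0,0]]'
python3 - <<'E'
from h import *
snap('wrist','w15'); snap('scene','s15')
go(.4145,-.244,.31,-.1885+np.pi/2)
a=cv2.imread('pics/w15.png')[80:290,250:400]; b=cv2.imread('pics/s15.png')[185:245,265:355]
a=cv2.resize(a,None,fx=2.8,fy=2.8,interpolation=2); b=cv2.resize(b,None,fx=4,fy=4,interpolation=2)
o=np.zeros((588,800,3),np.uint8); o[:a.shape[0],:a.shape[1]]=a; o[:240,430:790]=b; cv2.imwrite('pics/m15.png',o)
E
```

```text
time_s: 20.4
ee_pos: [0.4839, -0.0351, 0.2589]
eef_rot: [-3.141, 0.001, -3.101]
force: [-6.4, 0.2, 15.4]
grip_width: 0.0498
grip_force: 25.0
time_s: 20.8
ee_pos: [0.4838, -0.0351, 0.2577]
eef_rot: [-3.142, -0.0, -3.101]
force: [-0.6, 0.7, -0.3]
grip_width: 0.078
grip_force: 0.0
time_s: 21.2
ee_pos: [0.4838, -0.035, 0.3336]
eef_rot: [-3.141, 0.002, -3.101]
force: [0.7, 0.3, -0.6]
grip_width: 0.0939
grip_force: 0.0
row [  7.74 -20.6    2.18] [ 0.    -0.001  0.229] n_t 4.423418601831047 n_r 1.5245537588351707 t 21.3
```

View pics/m15.png

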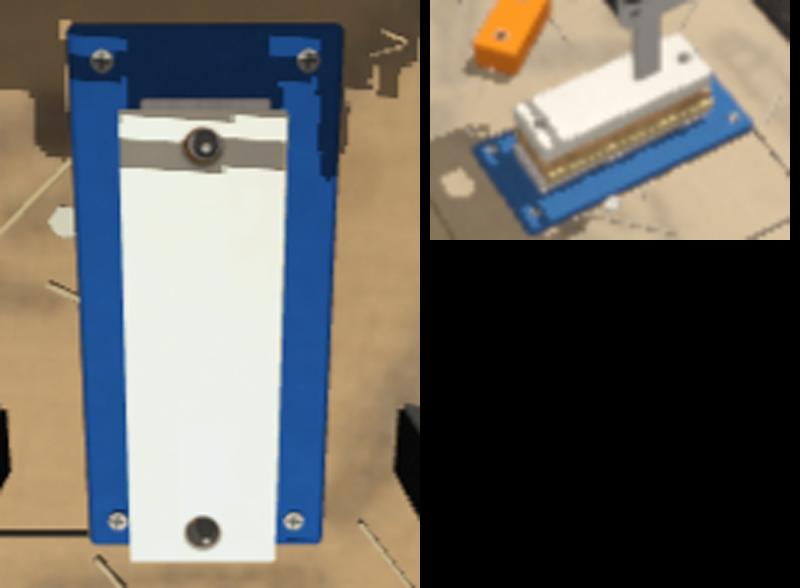

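The board covers the stack with both pins showing in its holes. I'll check numerically that it lies flat.

Run:
```python
from h import *
np.set_printoptions(precision=4,suppress=True)
P=np.array([ray('w15',*cc(u,v,250,80,2.8),.068) for u,v in [(118,112),(288,110),(276,561),(130,561)]])
print(P,[np.linalg.norm(P[i]-P[i-1]) for i in range(4)],P.mean(0))
d=np.array([np.cos(.04),np.sin(.04)])
for f in('w15','s15'):
    for zz in(.068,.074):
        for s in(1,-1): print(f,zz,s,proj(f,[*(np.array([.483,-.0343])+s*.065*d),zz]))
print('seen w15 near/far pin tip',cc(205,148,250,80,2.8),cc(203,535,250,80,2.8),'seen s15 near/far hole',cc(540-430,128,265,185,4),cc(684-430,57,265,185,4))
# scene board corners at 0.068: near-left, far-left, far-right
for s,w in((-1,1),(1,1),(1,-1),(-1,-1)): 
    q=np.array([.483,-.0343])+s*.076*d+w*.025*np.array([-d[1],d[0]]); u=proj('s15',[*q,.068]); print('corner',s,w,(u-[265,185])*4+[430,0])
```

```text
[[ 0.4092 -0.0627  0.068 ]
 [ 0.4065 -0.0125  0.068 ]
 [ 0.5577 -0.006   0.068 ]
 [ 0.5598 -0.0567  0.068 ]] [np.float64(0.1507398608801837), np.float64(0.050324820142605704), np.float64(0.1512849316436219), np.float64(0.05076676621416608)] [ 0.4833 -0.0345  0.068 ]
w15 0.068 1 [322.2836 270.1409]
w15 0.068 -1 [322.5071 131.9329]
w15 0.074 1 [322.2876 273.4575]
w15 0.074 -1 [322.5172 132.3312]
s15 0.068 1 [327.8568 198.6015]
s15 0.068 -1 [292.0966 214.8929]
s15 0.074 1 [327.868  197.3595]
s15 0.074 -1 [291.9888 213.6667]
seen w15 near/far pin tip (322.89285714285717, 132.53571428571428) (322.17857142857144, 270.75) seen s15 near/far hole (292.125, 216.625) (328.125, 198.875)
corner -1 1 [510.7934 103.9728]
corner 1 1 [676.9077  29.2738]
corner 1 -1 [709.6965  69.2726]
corner -1 -1 [541.2748 147.0212]
```

Board is flat (50 x 151 mm at the expected height, centre .4833, -.0345) and its scene corners match. Now the weight.

```bash
python3 -m jog '[[7.7,-20.6,0,0,0,0.229],[7.7,-20.6,0,0,0,0.229],[7.7,-20.6,0,0,0,0.229],[7.7,-20.6,1,0,0,0.229],[7.7,-20.6,2.2,0,0,0.229],[7.7,-20.6,2.2,0,0,0.229],[7.7,-20.6,2.2,0,0,0.229],[7.7,-20.6,2.2,0,0,0.229]]'
python3 - <<'E'
from h import *
c=snap('wrist','w16'); m=(c['img'].max(2)<75).astype(np.uint8)
m=cv2.morphologyEx(m,cv2.MORPH_OPEN,np.ones((5,5)))
for k in cv2.findContours(m,0,2)[0]:
    if 1500<cv2.contourArea(k)<12000:
        r=cv2.minAreaRect(k); P=np.array([ray('w16',*q,.03)[:2] for q in cv2.boxPoints(r)])
        e=P-np.roll(P,1,0); print(np.round(r[0],1),np.round(r[1],1),r[2],P.mean(0).round(4),np.linalg.norm(e,axis=1).round(4))
print(proj('w16',[.414,-.244,.03])); go(.4145,-.244,.206,-.1885+np.pi/2)
E
```

```text
time_s: 22.1
ee_pos: [0.4156, -0.243, 0.3108]
eef_rot: [3.141, -0.0, 2.954]
force: [-0.2, 0.9, 1.0]
grip_width: 0.0941
grip_force: 0.0
[614.  27.] [54. 50.] 90.0 [0.3139 0.0183] [0.0403 0.0397 0.0408 0.0416]
[378.3  26.7] [ 62.1 118.8] 85.91438293457031 [ 0.2782 -0.17  ] [0.0452 0.0936 0.0452 0.0986]
[320.03651251 201.09664185]
row [ 0.1  -0.12 10.5 ] [-0.     0.     0.001] n_t 2.1006821203539103 n_r 0.008355480254841669 t 22.15
```

```bash
python3 -m jog '[[0.1,-0.1,4,0,0,0],[0.1,-0.1,8,0,0,0],[0.1,-0.1,10.4,0,0,0],[0.1,-0.1,10.4,0,0,0]]'; python3 -m jog '[[0,0,0,0,0,0],[0,0,0,0,0,0],[0,0,0,0,0,0],[0,0,0,0,0,0],[0,0,0,0,0,0],[0,0,0,0,0,0],[0,0,0,0,0,0],[0,0,0,0,0,0]]' 25 50;  python3 -m jog '[[0,0,-2,0,0,0],[0,0,-5,0,0,0],[0,0,-9,0,0,0],[0,0,-13,0,0,0],[0,0,-13,0,0,0]]'; python3 -c "
from h import *
snap('wrist','w17')
go(.4833,-.0345,.33,.040+np.pi/2)"
```

```text
time_s: 22.55
ee_pos: [0.4138, -0.2436, 0.2046]
eef_rot: [3.14, -0.004, 2.954]
force: [0.3, -0.3, 1.1]
grip_width: 0.0944
grip_force: 0.0
time_s: 23.35
ee_pos: [0.414, -0.2447, 0.2069]
eef_rot: [3.141, -0.0, 2.953]
force: [-0.3, 1.1, 2.0]
grip_width: 0.0395
grip_force: 50.0
time_s: 23.85
ee_pos: [0.4144, -0.245, 0.341]
eef_rot: [-3.139, 0.006, 2.953]
force: [-0.4, 0.2, -6.6]
grip_width: 0.0398
grip_force: 50.0
row [-2.86 21.96  0.78] [-0.002  0.003 -0.229] n_t 4.431020570998098 n_r 1.525649405615304 t 23.9
```

```bash
python3 -m jog '[[-2.9,22,0,0,0,-0.229],[-2.9,22,0,0,0,-0.229],[-2.9,22,0,0,0,-0.229],[-2.9,22,0,0,0,-0.229],[-2.9,22,0,0,0,-0.229],[-2.9,22,0.5,0,0,-0.229],[-2.9,22,2,0,0,-0.229],[-2.9,22,4,0,0,-0.229]]'; python3 -m jog '[[0,0,0,0,0,0],[0,0,0,0,0,0]]'
python3 - <<'E'
from h import *
c=snap('wrist','w18'); p=ctrl.get_obs()['ee_pos']
go(.4833,-.0345,.277,.040+np.pi/2)
hsv=cv2.cvtColor(c['img'],cv2.COLOR_BGR2HSV)
z=p[2]-.207+.03
print('expected near edge row', proj('w18',[p[0]-.04,p[1]-.0016,z]), proj('w18',[p[0]-.025,p[1]-.001,z]))
print([ (v,c['img'][v,322].tolist()) for v in range(120,230,4)])
E
```

```text
time_s: 24.7
ee_pos: [0.4833, -0.0344, 0.2948]
eef_rot: [3.141, -0.002, -3.101]
force: [1.0, 0.0, -6.4]
grip_width: 0.0399
grip_force: 50.0
time_s: 24.9
ee_pos: [0.4836, -0.0346, 0.2959]
eef_rot: [3.141, -0.002, -3.102]
force: [-0.4, 0.0, -5.5]
grip_width: 0.0396
grip_force: 50.0
row [0.04 0.   1.97] [ 0.    -0.001 -0.   ] n_t 0.3947378246493779 n_r 0.005176902646674063 t 24.95
expected near edge row [321.07505594 189.22684388] [321.08208576 214.46379741]
[(120, [128, 132, 142]), (124, [130, 146, 155]), (128, [103, 117, 124]), (132, [58, 63, 66]), (136, [75, 82, 85]), (140, [48, 52, 55]), (144, [66, 83, 96]), (148, [124, 140, 148]), (152, [128, 144, 153]), (156, [129, 146, 154]), (160, [125, 142, 151]), (164, [125, 142, 150]), (168, [126, 143, 151]), (172, [127, 144, 152]), (176, [128, 142, 152]), (180, [64, 72, 75]), (184, [24, 25, 24]), (188, [25, 26, 25]), (192, [34, 35, 33]), (196, [34, 36, 35]), (200, [35, 36, 35]), (204, [34, 36, 35]), (208, [182, 194, 201]), (212, [57, 58, 63]), (216, [23, 24, 26]), (220, [12, 11, 13]), (224, [58, 63, 66]), (228, [34, 35, 34])]
```

The held weight is centred: its near top edge is at row 190, against 189 expected. Lowering gently.

```bash
python3 -m jog '[[0,0,0.6,0,0,0],[0,0,1.2,0,0,0],[0,0,1.6,0,0,0],[0,0,1.8,0,0,0],[0,0,1.9,0,0,0],[0,0,1.9,0,0,0]]'; python3 -m jog '[[0,0,0.05,0,0,0],[0,0,0.1,0,0,0],[0,0,0.1,0,0,0]]'
```

```text
time_s: 25.55
ee_pos: [0.4838, -0.0341, 0.2778]
eef_rot: [-3.142, 0.0, -3.101]
force: [-0.2, -0.1, -6.5]
grip_width: 0.0396
grip_force: 50.0
time_s: 25.85
ee_pos: [0.4838, -0.0341, 0.2768]
eef_rot: [-3.142, 0.0, -3.101]
force: [0.5, -0.0, -6.7]
grip_width: 0.0398
grip_force: 50.0
```

```bash
python3 -m jog '[[0,0,0.05,0,0,0],[0,0,0.1,0,0,0],[0,0,0.1,0,0,0]]';  python3 -m jog '[[0,0,0.05,0,0,0],[0,0,0.05,0,0,0]]'
```

```text
time_s: 26.15
ee_pos: [0.4838, -0.0341, 0.2758]
eef_rot: [-3.142, -0.0, -3.101]
force: [-0.8, 0.2, -7.0]
grip_width: 0.0395
grip_force: 50.0
time_s: 26.35
ee_pos: [0.4838, -0.0341, 0.2753]
eef_rot: [3.142, -0.0, -3.101]
force: [0.5, 1.2, -6.3]
grip_width: 0.0396
grip_force: 50.0
```

```bash
python3 -m jog '[[0,0,0.04,0,0,0],[0,0,0.04,0,0,0]]';  python3 -m jog '[[0,0,0.04,0,0,0],[0,0,0.04,0,0,0]]'
```

```text
time_s: 26.55
ee_pos: [0.4838, -0.0341, 0.2749]
eef_rot: [-3.142, 0.0, -3.101]
force: [0.5, 0.2, -5.8]
grip_width: 0.0398
grip_force: 50.0
time_s: 26.75
ee_pos: [0.4838, -0.0341, 0.2749]
eef_rot: [-3.142, 0.0, -3.101]
force: [-4.4, -0.0, 3.5]
grip_width: 0.0395
grip_force: 50.0
```

Contact: the force has turned to upward. Release slowly and retreat.

```bash
python3 -m jog '[[0,0,0,0,0,0],[0,0,0,0,0,0]]' 46 5; python3 -m jog '[[0,0,0,0,0,0],[0,0,0,0,0,0],[0,0,0,0,0,0],[0,0,0,0,0,0],[0,0,0,0,0,0]]' 100; python3 -m jog '[[0,0,-2,0,0,0],[0,0,-5,0,0,0],[0,0,-9,0,0,0],[0,0,-12,0,0,0],[0,0,-12,0,0,0],[0,0,-12,0,0,0]]'
python3 - <<'E'
from h import *
np.set_printoptions(precision=4,suppress=True)
snap('wrist','w20')
im=snap('top','t20')['img']; a=cv2.imread('pics/top0.png')
# bystanders: change versus start
for n,(u,v) in dict(signal=(293,158),tape=(459,207),pliers=(458,262),orange=(286,234)).items(): print(n,cv2.absdiff(im,a)[v-18:v+18,u-14:u+14].max(2).mean())
w=np.load('pics/w20.npz')['img']; m=(w.max(2)<75).astype(np.uint8)
m=cv2.morphologyEx(m,cv2.MORPH_OPEN,np.ones((5,5)))
for k in cv2.findContours(m,0,2)[0]:
    A=cv2.contourArea(k)
    if A>1500:
        r=cv2.minAreaRect(k); P=np.array([ray('w20',*q,.098)[:2] for q in cv2.boxPoints(r)]);e=P-np.roll(P,1,0)
        print(np.round(r[0],1),np.round(r[1],1),round(r[2],1),P.mean(0),np.linalg.norm(e,axis=1))
print(proj('w20',[.4833,-.0345,.098]))
E
```

```text
time_s: 26.95
ee_pos: [0.4839, -0.0342, 0.2748]
eef_rot: [-3.141, 0.001, -3.101]
force: [0.4, -0.1, -0.3]
grip_width: 0.0431
grip_force: 0.0
time_s: 27.45
ee_pos: [0.4838, -0.0341, 0.2745]
eef_rot: [-3.142, 0.0, -3.101]
force: [0.4, 0.0, -0.8]
grip_width: 0.0796
grip_force: 0.0
time_s: 28.05
ee_pos: [0.4836, -0.0341, 0.3944]
eef_rot: [-3.141, 0.001, -3.101]
force: [0.1, 0.4, -1.4]
grip_width: 0.094
grip_force: 0.0
signal 4.095238095238095
tape 3.8511904761904763
pliers 3.888888888888889
orange 4.720238095238095
[319.5 312.5] [639. 173.] 0.0 [ 0.6305 -0.0307] [0.8036 0.2438 0.6617 0.243 ]
[581.   32.5] [ 65. 116.] 90.0 [0.3267 0.1842] [0.0512 0.0975 0.0525 0.1031]
[337.5  25. ] [107.  50.] 0.0 [ 0.3293 -0.0266] [0.0939 0.0382 0.09   0.0382]
[321.1185 197.344 ]
```

Run:
```python
from h import *
w=np.load('pics/w20.npz')['img']; roi=w[120:270,270:375]; m=(roi.max(2)<95).astype(np.uint8); m=cv2.morphologyEx(m,cv2.MORPH_OPEN,np.ones((5,5)))
for k in cv2.findContours(m,0,2)[0]:
    if cv2.contourArea(k)>500:
        x,y,a,b=cv2.boundingRect(k); P=[ray('w20',270+x+i*a,120+y+j*b,.098)[:2].round(4) for i,j in((0,0),(1,0),(0,1),(1,1))]; print(x,y,a,b,P,np.mean(P,0),cv2.minAreaRect(k))
```

```text
33 36 39 78 [array([ 0.4425, -0.0537]), array([ 0.441, -0.016]), array([ 0.5238, -0.0518]), array([ 0.5222, -0.0111])] [ 0.482375 -0.03315 ] ((52.0, 74.5), (77.0, 38.0), 90.0)
```

The weight stands aligned at (.482, -.033), about 80 x 39 mm, at the board's centre. The bystanders are unchanged, so I'll hand it in.

```bash
python3 -c "
from station import ctrl
print(ctrl.hand_in())"
```

```text
the job is handed in; nothing more can be done
None
```

The job is handed in at about 28 s of the 118 s allowed: plate, cork, track and board were laid up in that order, the weight was set down gently on the middle of the board, and the signal, tape measure and pliers are unmoved.

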